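# Lay the two mould halves down, grooves up

## Task

Two dark plastic mould halves stand on edge on the cigar roller's bench. Push each one over with the fingertips where it stands, so that it ends lying flat on the bench on its plain back with its ten grooves facing up, ready for the next bunches. Do not grip the halves or pick them up, and leave everything else on the bench as it is.

Things in the scene. Friction and masses are not known exactly. Their poses are not given: they have to be found in the camera images.
- mould_a: Mould half: loose dark plastic slab 260 long, 115 wide, 26 mm thick, 0.5 kg, standing on a long edge. One broad face is a plain back; the other has ten upright half-round grooves (16 wide, 8 deep) open at the top edge, and a 6 mm pin at each end. Origin: middle of the edge it stands on. x points out of the grooved face (up once it lies right), y along the length, z across the width.
- mould_b: Mould half: loose dark plastic slab 260 long, 115 wide, 26 mm thick, 0.5 kg, standing on a long edge. One broad face is a plain back; the other has ten upright half-round grooves (16 wide, 8 deep) open at the top edge, and a 6 mm pin at each end. Origin: middle of the edge it stands on. x points out of the grooved face (up once it lies right), y along the length, z across the width.
- mould_a_center (a point): The centre of the first mould half's slab (half-way along, across and through it): 58 mm above the bench while it stands, 13 mm when it lies flat.
- mould_b_center (a point): The same for the second, identical mould half. One half stands to the left and one to the right, either way about; one has its grooved face roughly towards the robot, the other roughly away from it.
- mould_a_top (a point): The middle of the first half's top edge, 115 mm above its origin: from above, the grooves show as a scalloped side of this edge. Either face is 13 mm from this point. Pushed here at about 1 N the half tips over the lower edge of the far face, balances at about 13 degrees, then falls by itself away from the push, onto the face that was not pushed.
- mould_b_top (a point): The same for the second mould half.
- dish: Bystander: small square white paste dish, 90 mm wide, 31 mm high, between the two halves. Origin: centre of its underside.
- sprayer: Bystander: clear water sprayer, 62 mm across, 180 mm tall, between the two halves and farther from the robot. Origin: centre of its underside.
- jar: Bystander: lidded amber jar, 60 mm across, 70 mm tall, between the two halves and nearer the robot. Origin: centre of its underside.
- blade: Bystander: half-moon steel leaf blade, 130 by 66 mm, 4 mm thick, lying flat between the left-hand half and the grey trimming cutter at the left of the bench. Origin: centre of its underside.
- gauge: Bystander: wooden gauge strip with four holes, 170 by 50 mm, 8 mm thick, lying flat between the right-hand half and the pile of closed moulds at the right of the bench. Origin: centre of its underside.

How it is judged:
By the outcome, as a careful person would: the job done as asked, in the order asked, and still so for the second after the job is handed in, with the robot touching nothing.
It also fails if it takes over 43 s, if anything falls off the work surface, if the arm or the gripper's body presses on something with over 40 N, if the wrist force passes 120 N, or if a joint passes its speed limit or range.

## Robot

A 6-joint arm with a two-finger parallel gripper is mounted at the origin on the work surface. World frame = base frame: x ahead of the robot, y to its left, z up, the work surface at z = 0. Lengths are in m, angles in rad, forces in N, time in s.
With the tool pointing down it reaches from about 0.35 to 0.975 m from the base axis. Payload 4.9 kg.
Tool frame: the origin (TCP) lies between the finger pads; the fingertips stand 22 mm ahead of it and the grasp point (between the pads) lies 3 mm ahead of it; z points along the fingers, y is the line along which they close (so a half turn about z gives the same grasp; the last joint's range is limited). The gripper opens to 85 mm and grips with 20 to 120 N. Pads are 22 mm wide; open, the fingers measure 114 mm over their backs; the gripper's body (76 mm by 85 mm) begins 54 mm behind the grasp point. The pads swing forward as they close: fully open they stand 13 mm farther back than shut.
Start: joints at [1.098, 0.053, 1.613, -0, 1.476, -0.119], TCP at [0.217, 0.586, 0.253] pointing down, gripper open.
Joint ranges: [-3.01, 3.01], [-1.01, 2.22], [0.06, 2.58], [-1.02, 4.17], [0.09, 2.62], [-3.14, 3.14]. Speed limits (rad/s): [2.57, 2.57, 3.14, 3.14, 3.14, 3.14].

## Interface

Orientations are given as a unit quaternion [w, x, y, z].
In Python, from plant import state, grab_frame, get_calibration, job_done, recognise, regions_of gives the robot as it stands.
- The arm moves only by the tool apply_moves, never from a script. Its argument "targets" is a list of rows, each an object with "translation": the shift along the tool's x, y, z normalised to -1 to 1, where 1 is 100 mm, a list of three; "twist": the turn about the tool's z normalised to -1 to 1, where 1 is 0.1 rad; "hand": the opening, from 0 (shut) to 1 (fully open). A call has 1 to 8 rows; each row shifts and turns the commanded pose from where the row before left it, along the tool's axes as they then stand; what a row does not reach is not made up. A row lasts 1/10 s, in which the tool goes at most 50 mm and 8.59 degrees, less where a joint would pass 70% of its speed; a pose out of reach is approached as far as the arm can. A call with a number of a shift or a turn outside -1 to 1 is refused whole. A call with a gripper value outside its range is refused whole. The fingers move at their own pace and stop on an object; the grip force is fixed at half the most. Time passes only in rows, so rows that do not move let the fingers close. It gives the time, the measured TCP pose, the force, the opening and the grip force at its end, in the units of the state.
- state(): the state, without advancing time (a new reading comes with each control period).
- grab_frame(name): name is "scene" or "side" or "wrist"; returns the picture (384x512x3 uint8, red, green, blue); there is no depth.
- get_calibration(name): a dict with "camera_matrix" (3x3 intrinsics, pixels), "pose" (4x4, takes a point from camera to world coordinates). Camera axes: x right, y up, looking along -z (the intrinsics and any distortion apply to the point x, -y, -z); pixel columns grow to the right and rows downward; lengths in m; the calibration is good to about 2 mm. A picture is of the moment at which its call begins: read the wrist's pose just before it. get_calibration takes no time and is no camera call; for the wrist camera it gives the pose at the moment of the call.
- job_done(): hands the job in; it is judged then, once.
Trained networks look in the newest picture that a camera, given by its name, has taken for a name from the list of things; names that differ only in an ending like _2 or _b are one class to them, and where a whole thing is asked for, a point or a joint stands for the part that bears it (a point fixed in the world has none). Each returns a list of dicts, best first, with "score" (0 to 1); they miss things now and then, are a little off and sometimes report something else, mostly with a low value. They report only what shows in the picture. A call takes as long as a camera call.
- recognise(camera, query): "point" ([x, y, z] in m, in world coordinates, good to about 4 mm: the middle of the surface that is visible of it).
- regions_of(camera, query): "pixels" (384x512 bool, what is visible of it).
The state is a dict: "time": time; "joint_pos": joint angles; "joint_vel": joint speeds; "joint_efforts": joint torques, N m; "tool_pos": TCP position; "tool_rot": TCP orientation; "contact_force": force on the tool from outside, world axes, zero at the start; "ft_torque": the same for the moment, N m; "gripper_width": opening from 0.0 (shut) to 1.0 (fully open); "grasp_force": force on a finger pad.
Only numpy, scipy, OpenCV 4.12 (cv2) and the standard library are available. Lean on these libraries where they do the work, as an engineer would, in place of code of your own. Each camera call takes 0.05 s, during which the arm holds its last target. There are 200 camera calls.

## Working session

There is one attempt and no reset: what is moved stays moved. The work goes in short steps, Python scripts to look and compute and a tool call to move; the robot and the scene stay as the last step left them, time stands still between calls to the robot, and variables do not carry over. Pictures are saved under pics/ and viewed, at most 10 in all, crops included, and the job is handed in when it is done.

Besides the shell and the picture viewer there is one more tool, called after "Emit:" as a command line: name --argument value ..., lists and objects as JSON in quotes. apply_moves: Moves the arm, as the interface text tells. Its arguments: {"type":"object","properties":{"targets":{"type":"array"}},"required":["targets"]}

```bash
mkdir -p pics; python3 - <<'E'
from plant import *
import cv2,numpy as np
s=state();print(s['time'],s['tool_pos'],s['tool_rot'],s['gripper_width'])
for c in ['scene','side']:
    f=grab_frame(c);cv2.imwrite(f'pics/{c}0.png',cv2.cvtColor(f,cv2.COLOR_RGB2BGR))
    k=get_calibration(c);print(c,np.round(k['pose'],3).tolist(),np.round(k['camera_matrix'],1).tolist())
    for q in ['mould_a','mould_a_top','mould_a_center','dish','sprayer','jar','blade','gauge']:
        print(q,[(np.round(r['point'],3).tolist(),round(r['score'],2)) for r in recognise(c,q)][:4])
print(state()['time'])
E
```

```text
0.0 [0.2162752  0.58577041 0.25204683] [-2.98930446e-04  1.75966707e-01  9.84395550e-01 -1.01528718e-03] 0.9994664181330858
scene [[-0.771, -0.448, 0.453, 1.219], [0.637, -0.54, 0.55, 0.798], [-0.001, 0.713, 0.702, 1.117], [0.0, 0.0, 0.0, 1.0]] [[456.4, 0.0, 257.0], [0.0, 456.4, 187.0], [0.0, 0.0, 1.0]]
mould_a [([0.553, 0.279, 0.071], 0.74), ([0.469, -0.231, 0.073], 0.64), ([0.415, 0.017, 0.052], 0.46), ([0.551, -0.0, 0.014], 0.36)]
mould_a_top [([0.462, -0.235, 0.07], 0.66)]
mould_a_center [([0.47, -0.233, 0.072], 0.97)]
dish [([0.55, 0.002, 0.017], 0.73)]
sprayer [([0.703, 0.004, 0.109], 0.8)]
jar [([0.419, 0.016, 0.051], 0.72)]
blade [([0.473, 0.495, 0.002], 0.62)]
gauge [([0.515, -0.509, 0.011], 0.89)]
side [[-0.932, 0.279, -0.229, 0.195], [-0.361, -0.697, 0.62, 0.984], [0.014, 0.661, 0.75, 1.287], [0.0, 0.0, 0.0, 1.0]] [[428.5, 0.0, 259.6], [0.0, 428.5, 189.9], [0.0, 0.0, 1.0]]
mould_a [([0.449, -0.189, 0.11], 0.84), ([0.531, 0.304, 0.116], 0.65)]
mould_a_top [([0.446, -0.186, 0.113], 0.68), ([0.399, 0.021, 0.058], 0.3)]
mould_a_center [([0.446, -0.185, 0.116], 0.84)]
dish [([0.556, -0.001, 0.015], 0.85)]
sprayer [([0.686, 0.004, 0.111], 0.85)]
jar [([0.4, 0.021, 0.058], 0.76)]
blade [([0.474, 0.5, 0.005], 0.76)]
gauge [([0.494, -0.507, 0.007], 0.57)]
0.9
```

View pics/scene0.png

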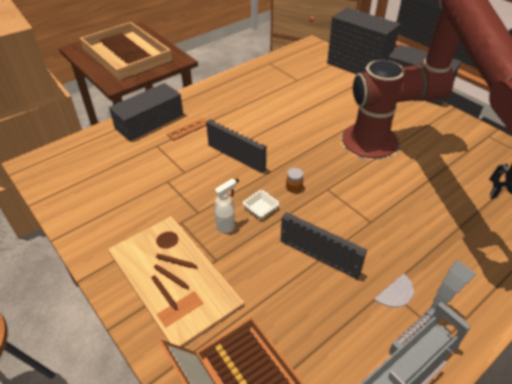

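View pics/side0.png

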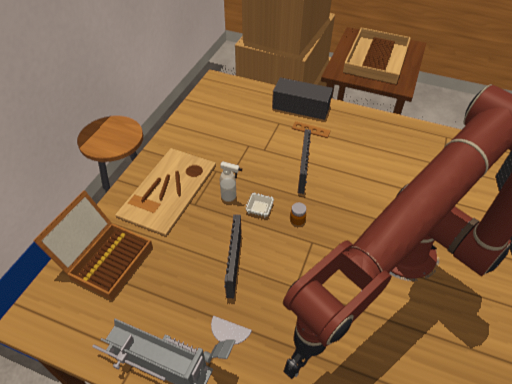

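The scene view shows halves near (237,145) and (322,245). The side view shows them near (305,162) and (234,257). Next I'll zoom in on the top edges.

```bash
python3 - <<'E'
import cv2,numpy as np
s=cv2.imread('pics/side0.png');c=cv2.imread('pics/scene0.png')
def z(i,u,v,w,h): return cv2.resize(i[v:v+h,u:u+w],(400,300),interpolation=cv2.INTER_CUBIC)
o=np.vstack([np.hstack([z(s,248,120,112,84),z(s,176,210,120,90)]),np.hstack([z(c,184,110,100,75),z(c,264,205,112,84)])])
cv2.imwrite('pics/z.png',cv2.convertScaleAbs(o,alpha=1.6,beta=20))
E
```

```text
(no output)
```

View pics/z.png

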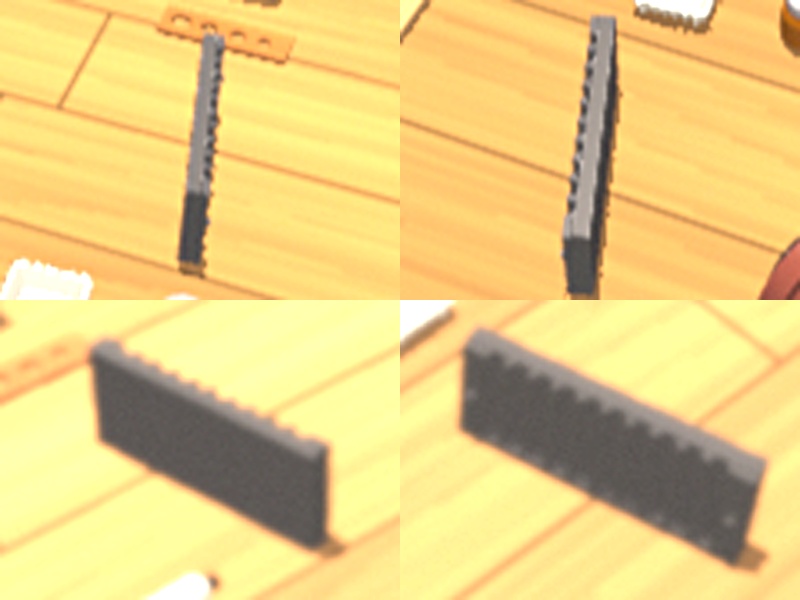

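The right half, at top left and bottom left in the crops, has its grooves towards the robot, so it needs a push in +x. The left half has its grooves away from the robot, so it needs a push in -x. I'll measure the edge ends at z=0.115 from both cameras.

```bash
cat > h.py <<'E'
from plant import *
import numpy as np
def bp(c,u,v,z=.115):
    k=get_calibration(c);P=np.array(k['pose']);d=np.linalg.inv(np.array(k['camera_matrix']))@[u,v,1]
    d=P[:3,:3]@(d*[1,-1,-1]);o=P[:3,3];return o+d*(z-o[2])/d[2]
E
python3 - <<'E'
from h import *
from scipy.spatial.transform import Rotation as R
for n,c,a,b in [('R','side',(307.9,130.9),(303.4,173.8)),('R','scene',(211,121.7),(264.5,146.7)),('L','side',(237.2,215.4),(229.4,280.5)),('L','scene',(284.7,214.8),(364,251))]:
    p,q=bp(c,*a),bp(c,*b);d=p-q
    if d[1]<0:d=-d
    print(n,c,p.round(3),q.round(3),'mid',((p+q)/2).round(3),np.linalg.norm(d).round(3),'yaw of length dir',np.degrees(np.arctan2(d[1],d[0])).round(1))
s=state();print(R.from_quat(np.roll(s['tool_rot'],-1)).as_matrix().round(3))
E
```

```text
R side [ 0.485 -0.364  0.115] [ 0.429 -0.122  0.115] mid [ 0.457 -0.243  0.115] 0.249 yaw of length dir 103.0
R scene [ 0.484 -0.357  0.115] [ 0.426 -0.123  0.115] mid [ 0.455 -0.24   0.115] 0.242 yaw of length dir 103.9
L side [0.583 0.154 0.115] [0.505 0.395 0.115] mid [0.544 0.275 0.115] 0.254 yaw of length dir 107.7
L scene [0.583 0.155 0.115] [0.505 0.392 0.115] mid [0.544 0.273 0.115] 0.25 yaw of length dir 108.2
[[-0.938  0.346  0.   ]
 [ 0.346  0.938 -0.   ]
 [-0.    -0.    -1.   ]]
```

Emit:
apply_moves --targets '[{"translation": [0,0,0],"twist": -1,"hand": 0},{"translation": [0,0,0],"twist": -1,"hand": 0},{"translation": [0,0,0],"twist": -1,"hand": 0},{"translation": [0,0,0],"twist": -1,"hand": 0},{"translation": [0,0,0],"twist": -1,"hand": 0},{"translation": [0,0,0],"twist": -1,"hand": 0},{"translation": [0,0,0],"twist": -0.68,"hand": 0}]'

```text
time: 1.6
tool_pos: [0.2165, 0.5863, 0.2533]
tool_rot: [0.0, -0.158, 0.987, -0.0]
contact_force: [0.0, -0.0, 0.3]
gripper_width: -0.001
grasp_force: 0.0
```

Emit:
apply_moves --targets '[{"translation": [-0.27,-0.4,0],"twist": 0,"hand": 0},{"translation": [-0.27,-0.4,0],"twist": 0,"hand": 0},{"translation": [-0.27,-0.4,0],"twist": 0,"hand": 0},{"translation": [-0.27,-0.4,0],"twist": 0,"hand": 0},{"translation": [-0.27,-0.4,0],"twist": 0,"hand": 0},{"translation": [-0.27,-0.4,0],"twist": 0,"hand": 0},{"translation": [-0.27,-0.4,0],"twist": 0,"hand": 0},{"translation": [0,0,0],"twist": 0,"hand": 0}]'

```text
time: 2.4
tool_pos: [0.4867, 0.3748, 0.2533]
tool_rot: [0.001, -0.153, 0.988, -0.001]
contact_force: [-0.4, 1.0, 0.9]
gripper_width: -0.002
grasp_force: 0.0
```

```bash
cat >> h.py <<'E'
from scipy.spatial.transform import Rotation as R
def rel(g):
    s=state();M=R.from_quat(np.roll(s['tool_rot'],-1)).as_matrix()
    print(round(s['time'],2),'pos',s['tool_pos'].round(4) if hasattr(s['tool_pos'],'round') else s['tool_pos'],'tool x yaw',np.degrees(np.arctan2(M[1,0],M[0,0])).round(1),'rel(units)',(M.T@(np.array(g)-s['tool_pos'])*10).round(3),'w',round(s['gripper_width'],2),'F',np.round(s['contact_force'],1))
E
python3 -c "
from h import *
rel([.601,.293,.25])"
```

```text
2.4 pos [0.4867 0.3748 0.2533] tool x yaw -162.4 rel(units) [-0.842 -1.125  0.036] w -0.0 F [-0.4  1.   0.9]
```

Emit:
apply_moves --targets '[{"translation": [-0.28,-0.37,0],"twist": 0,"hand": 0},{"translation": [-0.28,-0.38,0],"twist": 0,"hand": 0},{"translation": [-0.28,-0.37,0],"twist": 0,"hand": 0},{"translation": [0,0,0],"twist": 0,"hand": 0},{"translation": [0,0,0.45],"twist": 0,"hand": 0},{"translation": [0,0,0.45],"twist": 0,"hand": 0},{"translation": [0,0,0.45],"twist": 0,"hand": 0},{"translation": [0,0,0],"twist": 0,"hand": 0}]'

```text
time: 3.2
tool_pos: [0.5913, 0.2969, 0.1096]
tool_rot: [-0.008, -0.157, 0.988, -0.001]
contact_force: [-1.3, -1.5, -1.4]
gripper_width: -0.0
grasp_force: 0.0
```

```bash
python3 -c "
from h import *
rel([.567,.281,.118])
import cv2
cv2.imwrite('pics/s1.png',cv2.resize(grab_frame('side')[130:320,150:380,::-1],(790,600)))"
```

```text
3.2 pos [0.5913 0.2969 0.1096] tool x yaw -161.9 rel(units) [ 0.281 -0.076 -0.079] w -0.0 F [-1.3 -1.5 -1.4]
```

View pics/s1.png

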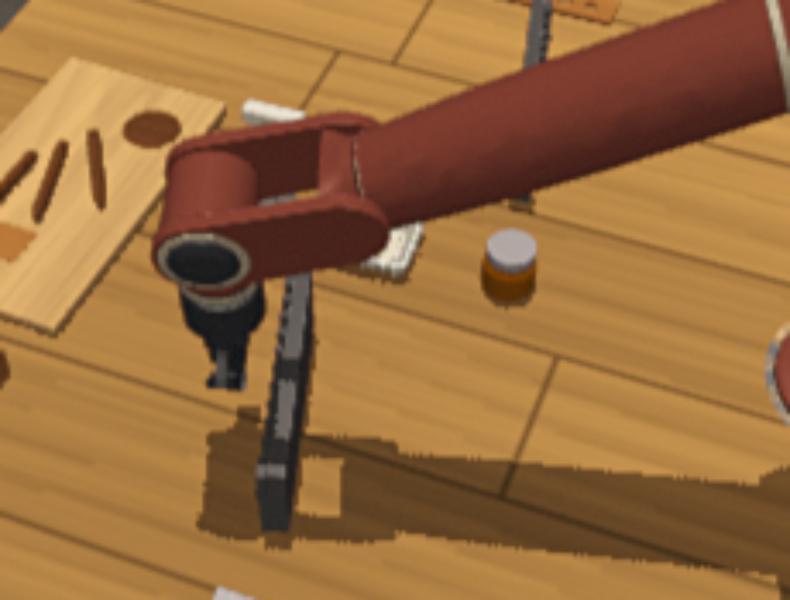

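The gripper is shut beyond the half (tips at about (225,385) in the crop, slab at (290,350)) and clear of it. Pushing gently in tool +x.

Emit:
apply_moves --targets '[{"translation": [0.1,-0.07,-0.05],"twist": 0,"hand": 0},{"translation": [0.1,0,0],"twist": 0,"hand": 0},{"translation": [0.06,0,0],"twist": 0,"hand": 0},{"translation": [0.06,0,0],"twist": 0,"hand": 0},{"translation": [0.06,0,0],"twist": 0,"hand": 0},{"translation": [0.06,0,0],"twist": 0,"hand": 0},{"translation": [0.06,0,0],"twist": 0,"hand": 0},{"translation": [0.06,0,0],"twist": 0,"hand": 0}]'

```text
time: 4.05
tool_pos: [0.5455, 0.2737, 0.1231]
tool_rot: [-0.0, -0.156, 0.988, -0.0]
contact_force: [0.7, -0.1, 0.1]
gripper_width: 0.003
grasp_force: 0.0
```

```bash
python3 -c "
from h import *
rel([.567-.034,.281-.011,.118])
import cv2
cv2.imwrite('pics/s2.png',cv2.resize(grab_frame('side')[130:320,150:380,::-1],(790,600)))"
```

```text
4.05 pos [0.5455 0.2737 0.1231] tool x yaw -162.0 rel(units) [0.131 0.004 0.051] w 0.0 F [ 0.7 -0.1  0.1]
```

View pics/s2.png

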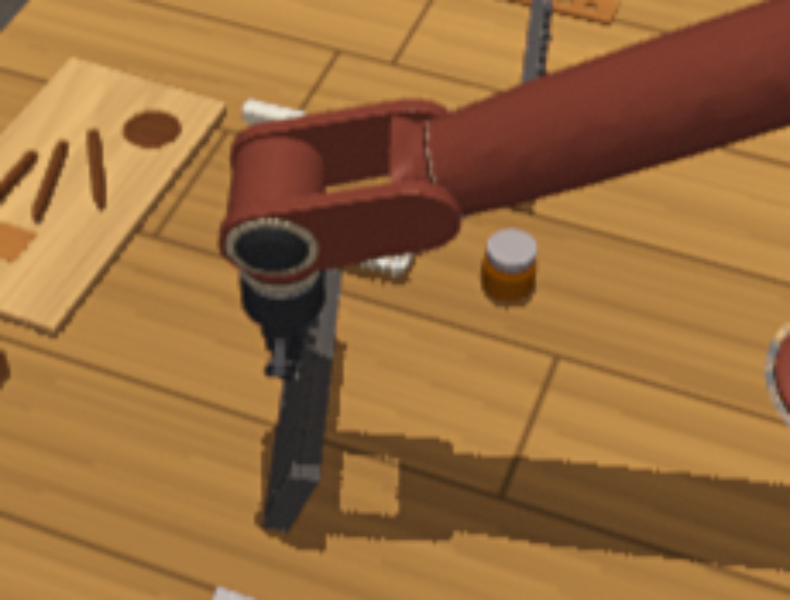

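It is tipping in place, with its top edge moved right to about (305,470) in the crop. I'll push on past balance.

Emit:
apply_moves --targets '[{"translation": [0.06,0,0],"twist": 0,"hand": 0},{"translation": [0.06,0,0],"twist": 0,"hand": 0},{"translation": [0.06,0,0],"twist": 0,"hand": 0},{"translation": [0.06,0,0],"twist": 0,"hand": 0},{"translation": [0,0,0],"twist": 0,"hand": 0},{"translation": [0,0,0],"twist": 0,"hand": 0},{"translation": [0,0,0],"twist": 0,"hand": 0},{"translation": [0,0,0],"twist": 0,"hand": 0}]'

```text
time: 4.9
tool_pos: [0.5236, 0.2665, 0.1234]
tool_rot: [0.0, -0.156, 0.988, 0.0]
contact_force: [-0.3, -0.2, -0.3]
gripper_width: -0.003
grasp_force: 0.0
```

```bash
python3 -c "
from h import *
rel([.455-.972*.06,-.242-.233*.06,.25])
import cv2
cv2.imwrite('pics/s3.png',cv2.resize(grab_frame('side')[130:320,150:380,::-1],(790,600)))"
```

```text
4.9 pos [0.5236 0.2665 0.1234] tool x yaw -162.0 rel(units) [ 2.822 -4.577 -1.267] w -0.0 F [-0.3 -0.2 -0.3]
```

View pics/s3.png

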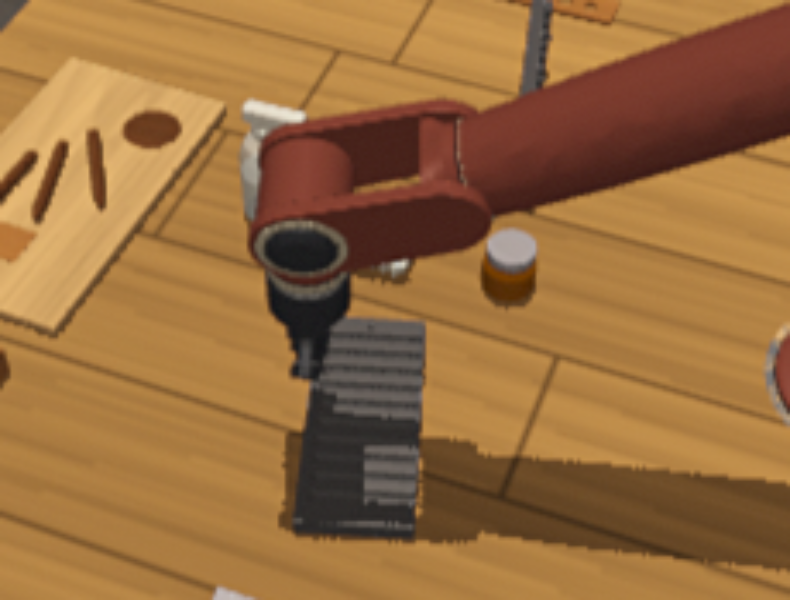

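The left half lies flat, grooves up (crop 295–425, 320–535). I'll lift and cross to the right half.

Emit:
apply_moves --targets '[{"translation": [-0.05,0,-0.4],"twist": 0,"hand": 0},{"translation": [0,0,-0.45],"twist": 0,"hand": 0},{"translation": [0,0,-0.42],"twist": 0.8,"hand": 0},{"translation": [0.2,-0.4,0],"twist": 0,"hand": 0},{"translation": [0.2,-0.4,0],"twist": 0,"hand": 0},{"translation": [0.2,-0.4,0],"twist": 0,"hand": 0},{"translation": [0.2,-0.4,0],"twist": 0,"hand": 0},{"translation": [0.2,-0.4,0],"twist": 0,"hand": 0}]'

```text
time: 5.75
tool_pos: [0.4767, 0.0488, 0.2504]
tool_rot: [0.0, -0.117, 0.993, -0.0]
contact_force: [0.1, -0.4, -0.0]
gripper_width: 0.001
grasp_force: 0.0
```

Emit:
apply_moves --targets '[{"translation": [0.2,-0.4,0],"twist": 0,"hand": 0},{"translation": [0.2,-0.4,0],"twist": 0,"hand": 0},{"translation": [0.2,-0.4,0],"twist": 0,"hand": 0},{"translation": [0.2,-0.4,0],"twist": 0,"hand": 0},{"translation": [0.2,-0.4,0],"twist": 0,"hand": 0},{"translation": [0.2,-0.4,0],"twist": 0,"hand": 0},{"translation": [0,0,0],"twist": 0,"hand": 0},{"translation": [0,0,0],"twist": 0,"hand": 0}]'

```text
time: 6.55
tool_pos: [0.416, -0.2117, 0.2503]
tool_rot: [0.0, -0.116, 0.993, 0.0]
contact_force: [-0.5, 0.5, -0.3]
gripper_width: -0.001
grasp_force: 0.0
```

```bash
python3 -c "
from h import *
rel([.455-.972*.06,-.242-.233*.06,.12])"
```

```text
6.55 pos [ 0.416  -0.2117  0.2503] tool x yaw -166.7 rel(units) [ 0.29  -0.388  1.302] w -0.0 F [-0.5  0.5 -0.3]
```

Emit:
apply_moves --targets '[{"translation": [0.29,-0.39,0],"twist": 0,"hand": 0},{"translation": [0,0,0],"twist": 0,"hand": 0},{"translation": [0,0,0],"twist": 0,"hand": 0},{"translation": [0,0,0.43],"twist": 0,"hand": 0},{"translation": [0,0,0.43],"twist": 0,"hand": 0},{"translation": [0,0,0.43],"twist": 0,"hand": 0},{"translation": [0,0,0],"twist": 0,"hand": 0},{"translation": [0,0,0],"twist": 0,"hand": 0}]'

```text
time: 7.35
tool_pos: [0.3976, -0.2544, 0.1215]
tool_rot: [-0.0, -0.118, 0.993, 0.001]
contact_force: [0.4, -1.0, 0.9]
gripper_width: -0.002
grasp_force: 0.0
```

```bash
python3 -c "
from h import *
rel([.455-.972*.024,-.242-.233*.024,.12])
import cv2
cv2.imwrite('pics/s4.png',cv2.resize(grab_frame('side')[80:270,220:450,::-1],(790,600)))"
```

```text
7.35 pos [ 0.3976 -0.2544  0.1215] tool x yaw -166.5 rel(units) [-0.348 -0.014  0.015] w -0.0 F [ 0.4 -1.   0.9]
```

View pics/s4.png

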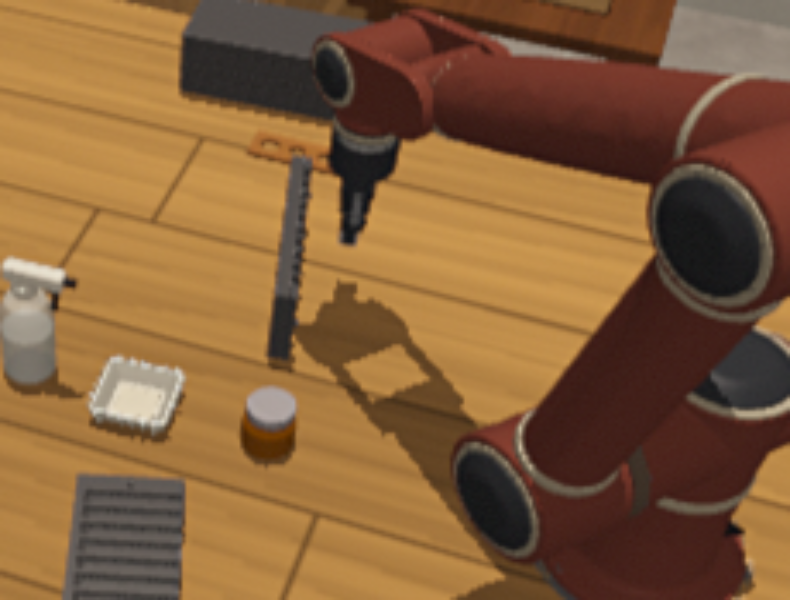

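The fingertips at (347,240) are on the robot side, facing the grooves of the right half. The bystanders haven't been disturbed. Pushing in tool -x.

Emit:
apply_moves --targets '[{"translation": [-0.1,0,0],"twist": 0,"hand": 0},{"translation": [-0.1,0,0],"twist": 0,"hand": 0},{"translation": [-0.06,0,0],"twist": 0,"hand": 0},{"translation": [-0.06,0,0],"twist": 0,"hand": 0},{"translation": [-0.06,0,0],"twist": 0,"hand": 0},{"translation": [-0.06,0,0],"twist": 0,"hand": 0},{"translation": [-0.06,0,0],"twist": 0,"hand": 0},{"translation": [-0.06,0,0],"twist": 0,"hand": 0}]'

```text
time: 8.2
tool_pos: [0.452, -0.2426, 0.1212]
tool_rot: [-0.0, -0.117, 0.993, 0.0]
contact_force: [0.1, 0.4, 0.3]
gripper_width: 0.001
grasp_force: 0.1
```

Emit:
apply_moves --targets '[{"translation": [-0.06,0,0],"twist": 0,"hand": 0},{"translation": [-0.06,0,0],"twist": 0,"hand": 0},{"translation": [-0.06,0,0],"twist": 0,"hand": 0},{"translation": [0,0,0],"twist": 0,"hand": 0},{"translation": [0,0,0],"twist": 0,"hand": 0},{"translation": [0,0,0],"twist": 0,"hand": 0},{"translation": [0,0,0],"twist": 0,"hand": 0},{"translation": [0,0,0],"twist": 0,"hand": 0}]'

```text
time: 9.0
tool_pos: [0.4689, -0.2386, 0.1213]
tool_rot: [-0.0, -0.117, 0.993, 0.0]
contact_force: [0.8, -0.3, -0.7]
gripper_width: 0.002
grasp_force: 0.0
```

```bash
python3 -c "
from h import *
rel([.455,-.242,.25])
import cv2
cv2.imwrite('pics/s5.png',cv2.resize(grab_frame('side')[80:270,220:450,::-1],(790,600)))"
```

```text
9.0 pos [ 0.4689 -0.2386  0.1213] tool x yaw -166.6 rel(units) [ 1.440e-01 -1.000e-03 -1.287e+00] w 0.0 F [ 0.8 -0.3 -0.7]
```

View pics/s5.png

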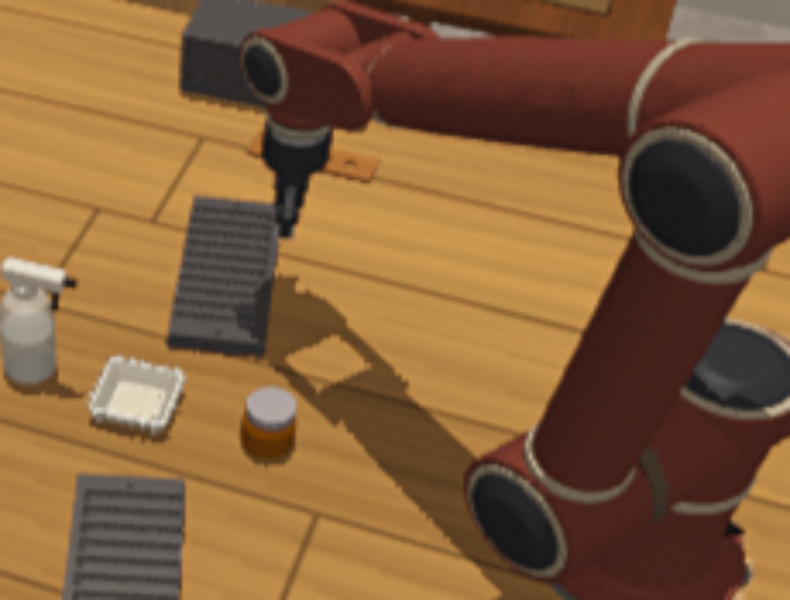

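Both halves now lie flat with grooves up, at (225,275) and (125,540) in the crop. The dish, jar and sprayer are in place. I'll lift clear, settle and hand in.

Emit:
apply_moves --targets '[{"translation": [0,0,-0.3],"twist": 0,"hand": 0},{"translation": [0,0,-0.4],"twist": 0,"hand": 0},{"translation": [0,0,-0.4],"twist": 0,"hand": 0},{"translation": [0,0,0],"twist": 0,"hand": 0},{"translation": [0,0,0],"twist": 0,"hand": 0},{"translation": [0,0,0],"twist": 0,"hand": 0}]'

```text
time: 9.65
tool_pos: [0.4684, -0.2381, 0.2298]
tool_rot: [-0.001, -0.117, 0.993, 0.001]
contact_force: [-0.2, -0.6, -0.1]
gripper_width: -0.002
grasp_force: 0.0
```

```bash
python3 -c "
from plant import *
print(job_done())"
```

```text
the job is handed in; nothing more can be done
None
```

Both mould halves were pushed over where they stood and lie flat on their backs with the grooves up; nothing else on the bench was touched, and the job was handed in at about 10 s of the 43 s allowed.

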